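Shut and lock the tilt-out spice bin

TASK

With closed fingers, push the tilted-out front of the wooden bin fully shut, then press the wide bar latch on top of the unit fully down, and last press the small round pin next to it fully down to lock the latch. Keep to that order; only push and press, pick nothing up, and leave the small dabba, the upturned tumbler, the mortar and the tongs where they stand.

Things in the scene. Friction and masses are not known exactly. Their poses are not given: they have to be found in the camera images.
- unit: Fixed wooden spice unit, 320 mm wide (y), 210 mm deep (x), top board at 175 mm. Origin on the counter below the middle of its front edge; x points from the front into the unit, y to its left side seen from the front, z up. It stands anywhere within some cm and is turned up to 0.3 rad.
- bin (a joint): Tilt of the bin, rad: 0 = shut, up to 0.5 = top of its front tilted out to the unit's -x. The hinge runs along the unit's y, 12 mm above the counter below the front edge. Stiff hinge: it stays where it is left and needs about 2 to 5 N at the top edge to move.
- bin_lip (a point): Middle of the top outer edge of the bin's front board, on the outer (robot-side) face. The board is 320 mm wide and 15 mm thick; shut, its outer face stands upright 16 mm before the unit's front edge and this point is 185 mm high. Two steel dabbas are fixed inside the bin. A 24 mm round pull knob stands 22 mm out of the board, at mid-width, 98 mm below this edge.
- latch (a joint): Wide bar latch, m pressed: 0 = up, 0.012 = fully down. It slides straight down against about 4 N of friction and stays where it is left, without spring.
- latch_top (a point): Centre of the top of the wide steel bar latch, a bar 60 mm (along the unit's y) by 24 mm, 26 mm above the unit's top board when up, 14 mm when down (its plate on the board is 6 mm high). It is on the left or the right of the top, about 75 mm from the middle and 55 mm behind the front edge.
- pin (a joint): Small round pin, m pressed: 0 = up, 0.012 = fully down. Same 4 N friction, stays where it is left.
- pin_top (a point): Centre of the top of the round steel pin with a 20 mm wide head, 26 mm above the unit's top board when up, 14 mm when down. It is on the other side of the top from the bar latch.
- dabba: Bystander: loose lidded steel dabba, 80 mm across, 50 mm high, on the rear part of the unit's top board; origin at the centre of its underside.
- tumbler: Bystander: loose glass tumbler turned upside down, 72 mm across at the bottom, 105 mm high, on the counter left of the unit; origin at the centre of its underside.
- mortar: Bystander: loose white ceramic mortar with its wooden pestle, 110 mm across, 130 mm high over the pestle, on the counter right of the unit; origin at the centre of its underside.
- tongs: Bystander: loose steel tongs, 230 mm long (x), 60 mm wide, 16 mm high, on the counter in front and to the right of the unit; origin at the middle of the underside.

How it is judged:
By the outcome, as a careful person would: the job done as asked, in the order asked, and still so for the second after the job is handed in, with the robot touching nothing.
It also fails if it takes over 42 s, if anything falls off the work surface, if the arm or the gripper's body presses on something with over 40 N, if the wrist force passes 120 N, or if a joint passes its speed limit or range.

ROBOT

A 7-joint arm with a two-finger parallel gripper is mounted at the origin on the work surface. World frame = base frame: x ahead of the robot, y to its left, z up, the work surface at z = 0. Lengths are in m, angles in rad, forces in N, time in s.
With the tool pointing down it reaches from about 0.4 to 0.85 m from the base axis. Payload 4.5 kg.
Tool frame: the origin (TCP) lies midway between the tips of the shut fingers; the grasp point (between the pads) lies 19 mm behind it; x points along the fingers, y is the direction in which the jaws open and shut, and the axes are right-handed (so a half turn about x gives the same grasp; the last joint's range is limited). The gripper opens to 88 mm and grips with 3 to 60 N. Pads are 18 mm wide; open, the fingers measure 123 mm over their backs; the gripper's body (75 mm by 187 mm) begins 45 mm behind the grasp point.
Start: joints at [1.23, 0.689, -0.195, 1.565, 0.157, 0.902, -0.215], TCP at [0.229, -0.582, 0.239] pointing down, gripper open.
Joint ranges: [-3.01, 3.01], [-0.46, 2.08], [-1.47, 1.51], [0.13, 2.56], [-1, 4.14], [0.04, 2.09], [-2.66, 2.66]. Speed limits (rad/s): [2.57, 2.57, 3.14, 3.14, 3.14, 3.14, 3.14].

INTERFACE

Orientations are given as a unit quaternion [x, y, z, w].
In Python, from plant import r gives the robot as it stands.
- The arm moves only by the tool arm_command, never from a script. Its argument "plan" is a list of rows, each a list of 5 numbers: the finger opening in m, from 0 to 0.0881, then the shift along the tool's x, y, z in m, then the turn about the tool's x in rad. In form: [[grip, dx, dy, dz, roll], ...]. A call has 1 to 12 rows; each row shifts and turns the commanded pose from where the row before left it, along the tool's axes as they then stand; what a row does not reach is not made up. A row lasts 1/8 s, in which the tool goes at most 62.5 mm and 10.7 degrees, less where a joint would pass 70% of its speed; a pose out of reach is approached as far as the arm can. A call is refused whole if a number of a shift passes 0.0625 or a number of a turn 0.188, either way. A call with a gripper value outside its range is refused whole. The fingers move at their own pace and stop on an object; "force" is the grip in N (left out, the last holds). Time passes only in rows, so rows that do not move let the fingers close. It gives the time, the measured TCP pose, the force and the opening at its end, in the units of the state.
- r.get_state(): the state, without advancing time (a new reading comes with each control period).
- r.snapshot(name): name is "side" or "top"; returns (picture, depth): 420x560x3 uint8, red, green, blue; 420x560 float32, m along the optical axis (not along the pixel's ray), 0 where there is no reading.
- r.calibration(name): a dict with "fx", "fy", "cx", "cy" (pixels), "eye" and "orientation" of the camera in the world. Camera axes: x right, y down, z forward; pixel columns grow to the right and rows downward; lengths in m; the calibration is good to about 2 mm. A picture is of the moment at which its call begins. calibration takes no time and is no camera call.
- r.finish_job(): hands the job in, once; it reports no verdict.
The state is a dict: "clock": time; "q": joint angles; "qd": joint speeds; "joint_torque": joint torques, N m; "tool_pos": TCP position; "eef_rot": TCP orientation; "contact_force": force on the tool from outside, world axes, zero at the start; "moment": the same for the moment, N m; "opening": opening from 0.0 (shut) to 1.0 (fully open).
Only numpy, scipy, OpenCV 4.12 (cv2) and the standard library are available. Lean on these libraries where they do the work, as an engineer would, in place of code of your own. Each camera call takes 0.05 s, during which the arm holds its last target.

## Working session

There is one attempt and no reset: what is moved stays moved. The work goes in short steps, Python scripts to look and compute and a tool call to move; the robot and the scene stay as the last step left them, time stands still between calls to the robot, and variables do not carry over. Pictures are saved under pics/ and viewed, and the job is handed in when it is done.

Besides the shell and the picture viewer there is one more tool, called after ">>>" as name([rows], argument=value, ...), one row to a line, values as JSON. arm_command: Moves the arm, as the interface text tells. Its arguments: {"type":"object","properties":{"plan":{"type":"array","items":{"type":"array","items":{"type":"number"}}},"force":{"type":"number"}},"required":["plan"]}

```bash
ls; mkdir -p pics; python3 - <<'E'
from plant import r
import numpy as np,cv2
for n in ("side","top"):
    p,d=r.snapshot(n); np.savez(f"{n}0.npz",p=p,d=d)
    cv2.imwrite(f"pics/{n}0.png",p[:,:,::-1]); print(n,r.calibration(n))
s=r.get_state(); print(s)
E
```

```text
pics
side {'fx': 482.18156386774757, 'fy': 482.18156386774757, 'cx': 290.03373188451656, 'cy': 218.45962557705806, 'eye': array([0.00435767, 0.62313324, 0.93314179]), 'orientation': array([-0.31084655,  0.85776712, -0.38110053,  0.14957398])}
top {'fx': 456.86908248742816, 'fy': 456.86908248742816, 'cx': 275.024934731865, 'cy': 203.31078120470386, 'eye': array([ 0.38337914, -0.03537102,  1.02016965]), 'orientation': array([-0.70178959,  0.70567657, -0.06903221,  0.06889482])}
{'clock': 0.1, 'q': array([ 1.22981005,  0.6899198 , -0.19450661,  1.56623773,  0.15728387,
        0.90251042, -0.21510483]), 'qd': array([-0.0010554 , -0.00012898, -0.00125937, -0.00345431, -0.001012  ,
       -0.00050514, -0.00085115]), 'joint_torque': array([-3.23367974e-03, -5.28495741e+01, -1.27162144e+00, -1.53835326e+01,
       -5.25339448e-02,  2.00890863e-03,  2.08298479e-05]), 'tool_pos': array([ 0.22854102, -0.58109876,  0.23797822]), 'eef_rot': array([-0.69457198, -0.13232713,  0.69487608, -0.13117366]), 'contact_force': array([ 0.25379076, -0.62952463,  0.30112233]), 'moment': array([ 0.03675818, -0.02921096,  0.02807734]), 'opening': 0.999775620832808}
```

View pics/side0.png

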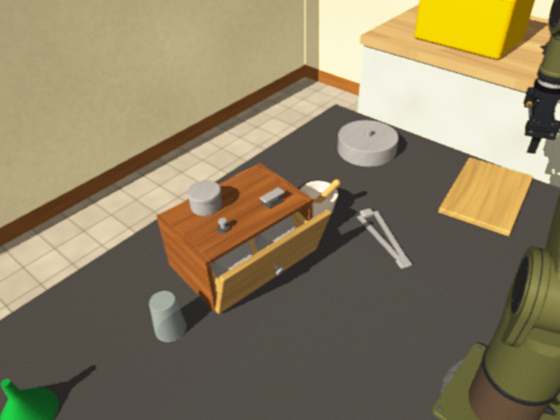

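View pics/top0.png

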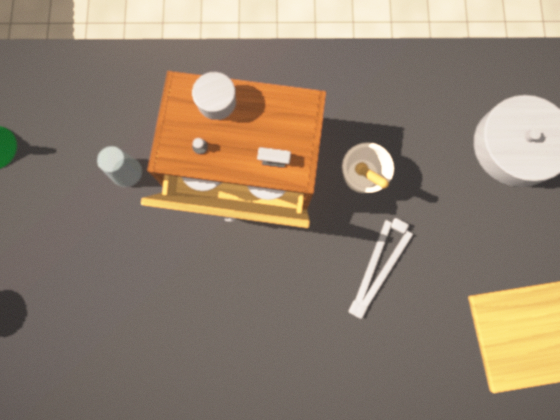

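The top view shows the unit with its latch bar at about (274,156), the pin at (200,146) and the dabba at (214,95). The bin's lip runs from (143,203) to (308,223), the tumbler is at (118,165), the mortar at (368,168) and the tongs at (380,268). Next I'll measure these in world coordinates.

```bash
cat > h.py <<'E'
import numpy as np,cv2
from plant import r
from scipy.spatial.transform import Rotation as R
def cloud(n,d):
    c=r.calibration(n); v,u=np.mgrid[0:420,0:560]
    P=np.stack([(u-c['cx'])/c['fx']*d,(v-c['cy'])/c['fy']*d,d],-1)
    W=P@R.from_quat(c['orientation']).as_matrix().T+c['eye']
    W[d==0]=np.nan; return W
E
python3 - <<'E'
from h import *
np.set_printoptions(precision=4,suppress=True)
W={n:cloud(n,np.load(n+"0.npz")['d']) for n in("side","top")}
T=W['top']
for nm,uv in dict(latch=(274,156),pin=(200,146),dabba=(214,90),lipL=(146,203),lipM=(225,213),lipR=(305,222),board=(240,130),mort=(365,150),tum=(112,158),counter=(200,300)).items(): print(nm,T[uv[1],uv[0]])
# all points on top of board
for n in W:
    P=W[n].reshape(-1,3); 
    m=(abs(P[:,2]-.175)<.006)&(abs(P[:,0]-.6)<.3)&(abs(P[:,1]-.08)<.25)
    Q=P[m]; rect=cv2.minAreaRect(Q[:,:2].astype(np.float32)*1000); print(n,m.sum(),Q[:,2].mean(),rect, cv2.boxPoints(rect))
    m=(P[:,2]>.192)&(P[:,2]<.208)&(abs(P[:,0]-.6)<.3)&(abs(P[:,1]-.08)<.25)
    img=m.reshape(420,560).astype(np.uint8); k,l,st,ce=cv2.connectedComponentsWithStats(img)
    for i in range(1,k):
        if st[i,4]>15:
            q=W[n][l==i]; print(n,'comp',st[i],ce[i],q.mean(0),q.min(0),q.max(0))
E
```

```text
latch [ 0.6356 -0.0346  0.2005]
pin [0.6559 0.1041 0.2006]
dabba [0.7567 0.0766 0.2255]
lipL [0.5527 0.2075 0.1745]
lipM [0.5329 0.0582 0.1732]
lipR [ 0.5147 -0.0919  0.1748]
board [0.6957 0.0312 0.1774]
mort [ 0.6926 -0.2348  0.0564]
tum [0.6631 0.3036 0.1034]
counter [0.3708 0.1288 0.0008]
side 7425 0.17609626663199263 ((663.9539794921875, 39.55279541015625), (323.43646240234375, 279.2967529296875), 81.77421569824219) [[ 502.6046 -100.5216]
 [ 779.0279 -140.4818]
 [ 825.3033  179.6272]
 [ 548.8801  219.5874]]
side comp [260 188  25  15 181] [272.1492 194.8674] [ 0.6364 -0.0321  0.2018] [ 0.6216 -0.0646  0.1949] [ 0.6544 -0.0033  0.2074]
side comp [190 197  32  15 161] [206.441  205.9441] [0.7314 0.0954 0.1999] [0.7146 0.0479 0.192 ] [0.7704 0.1173 0.2079]
side comp [219 218   8   8  54] [222.5    221.2963] [0.6612 0.1099 0.2009] [0.6525 0.0988 0.1929] [0.6713 0.1188 0.2058]
top 16119 0.175167923112238 ((663.8011474609375, 39.60194396972656), (320.24212646484375, 277.0238342285156), 81.87919616699219) [[ 504.0594  -99.3472]
 [ 778.3053 -138.4798]
 [ 823.543   178.5511]
 [ 549.297   217.6837]]
top comp [199  97  37  21 119] [220.2689 111.4706] [0.7248 0.0674 0.1998] [0.7154 0.0395 0.192 ] [0.7533 0.1089 0.2075]
top comp [194 138  10  11  86] [198.3488 143.0698] [0.6616 0.1073 0.2009] [0.6519 0.0983 0.1971] [0.6722 0.1159 0.2052]
top comp [258 148  33  16 403] [274.1414 155.3623] [ 0.6367 -0.0348  0.201 ] [ 0.6219 -0.0646  0.1953] [ 0.6517 -0.0046  0.2047]
```

```bash
cat >> h.py <<'E'
yaw=-0.1415; O=np.array([.5931,.0497,0])
ux=np.array([np.cos(yaw),np.sin(yaw),0]); uy=np.array([-np.sin(yaw),np.cos(yaw),0])
def unit(p): p=np.asarray(p)-O; return np.array([p@ux,p@uy,p[2]])
def world(a,b,z): return O+a*ux+b*uy+np.array([0,0,z])
def to(a,b,z):
    s=r.get_state(); M=R.from_quat(s['eef_rot']).as_matrix(); p=s['tool_pos']
    Mt=[]
    ty=M[:,1]; 
    roll=[]
    for sg in(1,-1):
        t=M.T@(sg*uy); roll.append(np.arctan2(t[2],t[1]))
    g=world(a,b,z)
    print("t",s['clock'],"unit pos",unit(p).round(4),"F",s['contact_force'].round(2),"open",round(s['opening'],3),"q",s['q'].round(3))
    print("axes x",M[:,0].round(3),"y",M[:,1].round(3),"z",M[:,2].round(3),"rolls",np.round(roll,3))
    print("shift tool",(M.T@(g-p)).round(4),"world",(g-p).round(4))
E
python3 - <<'E'
from h import *
np.set_printoptions(precision=4,suppress=True)
T=cloud('top',np.load("top0.npz")['d'])
for nm,p in dict(latch=(.6366,-.034,.201),pin=(.6615,.108,.201),lip=T[213,225],lipL=T[203,146],lipR=T[222,305]).items(): print(nm,unit(p))
m=(T[...,2]>.22)&(T[...,2]<.23)&(T[...,0]>.6)&(abs(T[...,1]-.08)<.2); print('dabba',unit(np.median(T[m],0)),m.sum())
to(-.095,0,.15)
E
```

```text
latch [ 0.0549 -0.0767  0.201 ]
pin [0.0595 0.0674 0.201 ]
lip [-0.0608 -0.      0.1732]
lipL [-0.0623  0.1505  0.1745]
lipR [-0.0576 -0.1512  0.1748]
dabba [0.1544 0.0494 0.2251] 1348
t 0.1 unit pos [-0.272  -0.6759  0.238 ] F [ 0.25 -0.63  0.3 ] open 1.0 q [ 1.23   0.69  -0.195  1.566  0.157  0.903 -0.215]
axes x [-0.001  0.002 -1.   ] y [ 0.366 -0.931 -0.002] z [-0.931 -0.366  0.   ] rolls [-2.625  0.516]
shift tool [ 0.0888 -0.5003 -0.4876] world [ 0.2705  0.6442 -0.088 ]
```

>>> arm_command([
  [0, 0, 0, 0, 0.172],
  [0, 0, 0, 0, 0.172],
  [0, 0, 0, 0, 0.172],
  [0, 0, -0.03, -0.01, 0],
  [0, 0, -0.05, -0.014, 0],
  [0, 0, -0.05, -0.014, 0],
  [0, 0, -0.05, -0.014, 0],
  [0, 0, -0.05, -0.014, 0],
  [0, 0, -0.05, -0.014, 0],
  [0, 0, -0.05, -0.014, 0],
  [0, 0, -0.05, -0.014, 0],
  [0, 0, -0.05, -0.014, 0],
], force=20)

```text
clock: 1.6
tool_pos: [0.4106, -0.1714, 0.2386]
eef_rot: [-0.705, 0.05, 0.705, 0.05]
contact_force: [1.0, 0.5, -0.5]
opening: 0.001
```

```bash
python3 -c "
from h import *
to(-.095,0,.15)"
```

```text
t 1.6 unit pos [-0.1495 -0.2447  0.2386] F [ 0.98  0.54 -0.52] open 0.001 q [ 2.900e-01  4.620e-01  3.000e-03  2.091e+00 -2.000e-03  5.890e-01
 -1.418e+00]
axes x [-0.  0. -1.] y [-0.141 -0.99  -0.   ] z [-0.99   0.141  0.   ] rolls [-3.141  0.   ]
shift tool [ 0.0886 -0.2447 -0.0546] world [ 0.0885  0.2345 -0.0886]
```

>>> arm_command([
  [0, 0, -0.045, -0.008, 0],
  [0, 0, -0.05, -0.01, 0],
  [0, 0.01, -0.05, -0.01, 0],
  [0, 0.02, -0.05, -0.01, 0],
  [0, 0.03, -0.04, -0.01, 0],
  [0, 0.029, -0.01, -0.007, 0],
  [0, 0, 0, -0.01, 0],
  [0, 0, 0, -0.01, 0],
  [0, 0, 0, -0.01, 0],
  [0, 0, 0, -0.01, 0],
])

```text
clock: 2.85
tool_pos: [0.5383, 0.0549, 0.1509]
eef_rot: [-0.705, 0.051, 0.706, 0.05]
contact_force: [-4.4, 0.4, 2.7]
opening: 0.006
```

```bash
python3 -c "
from h import *
to(-.025,0,.15)
p,d=r.snapshot('side'); cv2.imwrite('pics/s1.png',p[:,:,::-1])"
```

```text
t 2.85 unit pos [-0.055  -0.0025  0.1509] F [-4.39  0.4   2.75] open 0.006 q [-0.206  0.708  0.032  1.909 -0.042  0.526 -1.86 ]
axes x [-0.001 -0.    -1.   ] y [-0.142 -0.99   0.   ] z [-0.99   0.142  0.001] rolls [ 3.14e+00 -1.00e-03]
shift tool [ 0.0009 -0.0026 -0.03  ] world [ 0.0301 -0.0017 -0.0009]
```

View pics/s1.png

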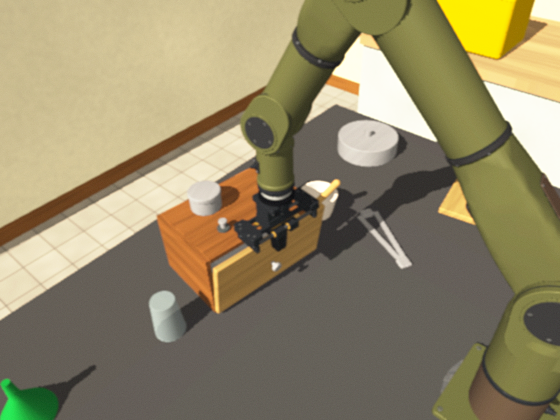

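The closed fingers are at the middle of the bin's lip, about (280,240), pushing with around 4 N. The gripper's body is clear above the board, so I'll keep going.

>>> arm_command([
  [0, 0, 0, -0.008, 0],
  [0, 0, 0, -0.008, 0],
  [0, 0, 0, -0.007, 0],
  [0, 0, 0, -0.004, 0],
  [0, 0, 0, -0.002, 0],
  [0, 0, 0, 0, 0],
])

```text
clock: 3.65
tool_pos: [0.5654, 0.0523, 0.1494]
eef_rot: [-0.704, 0.05, 0.707, 0.05]
contact_force: [-7.1, 0.6, 4.5]
opening: 0.007
```

```bash
python3 -c "
from h import *
to(-.025,0,.15)"
```

```text
t 3.65 unit pos [-0.0278 -0.0013  0.1494] F [-7.12  0.56  4.5 ] open 0.007 q [-0.191  0.738  0.031  1.826 -0.04   0.582 -1.847]
axes x [-0.004 -0.    -1.   ] y [-0.14  -0.99   0.001] z [-0.99   0.14   0.004] rolls [-3.141e+00  1.000e-03]
shift tool [-0.0006 -0.0013 -0.0028] world [0.003  0.0009 0.0006]
```

>>> arm_command([
  [0, 0, 0, -0.003, 0],
  [0, 0, 0, -0.002, 0],
  [0, 0, 0, 0, 0],
])

```text
clock: 4.03
tool_pos: [0.5652, 0.0523, 0.1492]
eef_rot: [-0.7, 0.05, 0.711, 0.049]
contact_force: [-17.3, 1.7, 14.6]
opening: 0.0
```

>>> arm_command([
  [0, 0, 0, -0.003, 0],
  [0, 0, 0, 0, 0],
])

```text
clock: 4.28
tool_pos: [0.5651, 0.0523, 0.1491]
eef_rot: [-0.698, 0.05, 0.713, 0.049]
contact_force: [-23.4, 2.6, 20.0]
opening: 0.008
```

>>> arm_command([
  [0, 0, 0, 0.01, 0],
  [0, 0, 0, 0.03, 0],
  [0, 0, 0, 0.05, 0],
  [0, -0.05, 0, 0.06, 0],
  [0, -0.05, 0.06, 0.06, 0],
  [0, 0, 0.06, 0, 0],
  [0, 0, 0.06, 0, 0],
])

```text
clock: 5.15
tool_pos: [0.3807, -0.0821, 0.2223]
eef_rot: [0.708, -0.049, -0.703, -0.049]
contact_force: [0.9, 0.3, 0.4]
opening: 0.009
```

```bash
cat > chk.py <<'E'
from h import *
import sys
tag=sys.argv[1]
for n in('top','side'):
    p,d=r.snapshot(n); cv2.imwrite(f'pics/{n}_{tag}.png',p[:,:,::-1]); T=cloud(n,d); np.savez(f'{n}_{tag}.npz',p=p,d=d)
    U=np.stack([(T-O)@ux,(T-O)@uy,T[...,2]],-1)
    # board front face
    for lo,hi in((.12,.135),(.135,.15),(.15,.165),(.165,.18)):
        m=(U[...,2]>lo)&(U[...,2]<hi)&(U[...,0]<.0)&(U[...,0]>-.08)&(abs(U[...,1])<.15)
        if m.sum(): print(n,'face z',lo,np.median(U[m][:,0]).round(4),m.sum())
    m=(U[...,2]>.18)&(U[...,2]<.192)&(U[...,0]<.005)&(U[...,0]>-.08)&(abs(U[...,1])<.15)
    if m.sum(): print(n,'lip',np.percentile(U[m],[2,50,98],axis=0).round(4),m.sum())
    for nm,a,b in(('latch',.0549,-.0767),('pin',.0595,.0674)):
        m=(abs(U[...,0]-a)<.007)&(abs(U[...,1]-b)<.007)&(U[...,2]>.165)
        if m.sum(): print(n,nm,np.median(U[m],0).round(4),m.sum())
    m=(U[...,2]>.22)&(U[...,2]<.23)&(U[...,0]>.1)&(U[...,0]<.21)&(abs(U[...,1])<.15)
    if m.sum(): print(n,'dabba',np.median(U[m],0).round(4))
to(.0549,-.0767,.24)
E
python3 chk.py a
```

```text
top face z 0.12 -0.0167 222
top face z 0.135 -0.0167 233
top face z 0.15 -0.0167 234
top face z 0.165 -0.0166 273
top lip [[-0.0169 -0.1439  0.1809]
 [-0.01   -0.0018  0.1848]
 [-0.0023  0.1433  0.1881]] 1271
top latch [ 0.0542 -0.077   0.2009] 54
top pin [0.0577 0.0667 0.2008] 70
top dabba [0.1541 0.0495 0.2252]
side face z 0.12 -0.0158 460
side face z 0.135 -0.0158 461
side face z 0.15 -0.016 496
side face z 0.165 -0.0158 505
side lip [[-0.0176 -0.1423  0.1806]
 [-0.0117  0.0149  0.1856]
 [-0.0017  0.1447  0.189 ]] 727
side latch [ 0.0513 -0.0757  0.2006] 38
side pin [0.0567 0.0688 0.1974] 55
side dabba [0.1522 0.0534 0.2261]
t 5.25 unit pos [-0.1929 -0.1666  0.222 ] F [ 0.42  0.43 -0.09] open 0.008 q [ 0.098  0.431  0.013  2.263 -0.005  0.444 -1.611]
axes x [ 0.003 -0.004 -1.   ] y [-0.155 -0.988  0.003] z [-0.988  0.155 -0.004] rolls [ 3.128 -0.014]
shift tool [-0.0174 -0.0932 -0.2466] world [0.258 0.054 0.018]
```

View pics/side_a.png

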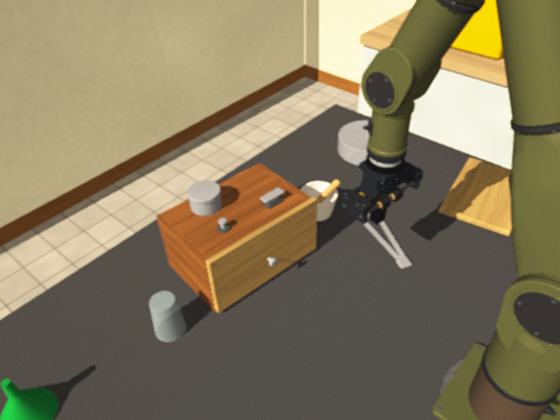

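View pics/top_a.png

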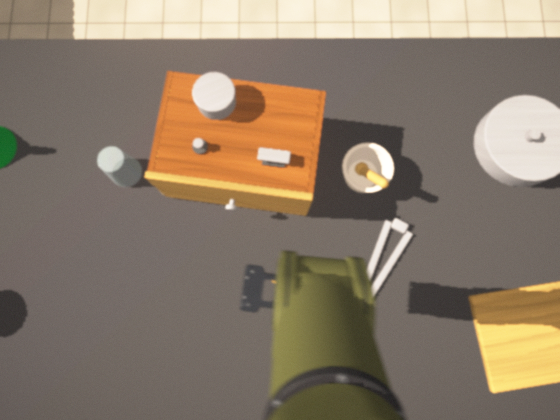

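The bin front stands upright 16 mm out from the unit at every height, so it is shut, and the bystanders haven't moved. Next is the latch.

>>> arm_command([
  [0, -0.018, 0, 0, 0],
  [0, 0, -0.02, -0.05, -0.014],
  [0, 0, -0.02, -0.05, 0],
  [0, 0, -0.02, -0.05, 0],
  [0, 0, -0.02, -0.05, 0],
  [0, 0, -0.01, -0.045, 0],
  [0, 0, 0, 0, 0],
  [0, 0, 0, 0, 0],
])

```text
clock: 6.25
tool_pos: [0.6329, -0.0231, 0.239]
eef_rot: [-0.706, 0.045, 0.706, 0.045]
contact_force: [-0.3, -0.8, 0.8]
opening: 0.004
```

```bash
python3 -c "
from h import *
to(.0545,-.077,.187)"
```

```text
t 6.25 unit pos [ 0.0497 -0.0664  0.239 ] F [-0.32 -0.82  0.8 ] open 0.004 q [-0.052  0.697  0.028  1.545 -0.022  0.901 -1.714]
axes x [-0.001 -0.    -1.   ] y [-0.127 -0.992  0.   ] z [-0.992  0.127  0.   ] rolls [-3.127  0.015]
shift tool [ 0.052   0.0106 -0.0047] world [ 0.0033 -0.0112 -0.052 ]
```

>>> arm_command([
  [0, 0, 0.01, -0.005, 0.014],
  [0, 0.02, 0, 0, 0],
  [0, 0.016, 0, 0, 0],
  [0, 0.004, 0, 0, 0],
  [0, 0.004, 0, 0, 0],
  [0, 0.004, 0, 0, 0],
  [0, 0.004, 0, 0, 0],
  [0, 0.002, 0, 0, 0],
  [0, 0, 0, 0, 0],
])

```text
clock: 7.38
tool_pos: [0.6371, -0.0344, 0.1893]
eef_rot: [0.706, -0.05, -0.705, -0.05]
contact_force: [-10.3, -1.9, 26.7]
opening: 0.008
```

>>> arm_command([
  [0, 0.002, 0, 0, 0],
  [0, 0, 0, 0, 0],
])

```text
clock: 7.62
tool_pos: [0.6372, -0.0344, 0.1892]
eef_rot: [0.706, -0.05, -0.704, -0.05]
contact_force: [-12.2, -1.5, 37.5]
opening: 0.002
```

The tip stopped at 0.189, 12 mm down, with the force rising. I'll lift, move back off the top and check the latch.

>>> arm_command([
  [0, -0.01, 0, 0, 0],
  [0, -0.04, 0, 0, 0],
  [0, 0, 0, 0.05, 0],
  [0, 0, 0, 0.06, 0],
  [0, 0, 0, 0.06, 0],
  [0, 0, 0, 0.06, 0],
  [0, 0, 0, 0.03, 0],
  [0, 0, 0, 0, 0],
])

```text
clock: 8.62
tool_pos: [0.3781, 0.0034, 0.2335]
eef_rot: [-0.705, 0.049, 0.706, 0.049]
contact_force: [0.7, 0.0, 0.4]
opening: 0.003
```

```bash
python3 chk.py b; python3 -c "
from h import *
to(.0585,.067,.24)"
```

```text
top face z 0.12 -0.0166 225
top face z 0.135 -0.0166 229
top face z 0.15 -0.0166 244
top face z 0.165 -0.0166 262
top lip [[-0.0169 -0.1441  0.1809]
 [-0.0101 -0.0004  0.1848]
 [-0.0023  0.1432  0.1881]] 1271
top latch [ 0.0542 -0.0768  0.1888] 54
top pin [0.0576 0.0668 0.2007] 67
top dabba [0.1543 0.0494 0.2252]
side face z 0.12 -0.0158 440
side face z 0.135 -0.0158 440
side face z 0.15 -0.0158 475
side face z 0.165 -0.0158 492
side lip [[-0.018  -0.1427  0.1804]
 [-0.0118  0.0126  0.1855]
 [-0.0023  0.1446  0.1886]] 738
side latch [ 0.0543 -0.0753  0.1904] 24
side pin [0.0577 0.0692 0.1988] 55
side dabba [0.1517 0.0535 0.2262]
t 8.725 unit pos [-0.2029 -0.0758  0.2337] F [-0.25 -0.36  0.69] open 0.003 q [-0.146  0.4    0.025  2.265 -0.021  0.474 -1.816]
axes x [ 0.003  0.001 -1.   ] y [-0.14  -0.99  -0.001] z [-0.99   0.14  -0.003] rolls [-3.141e+00  1.000e-03]
shift tool [-0.0056  0.0011 -0.2578] world [ 0.2551 -0.0372  0.0063]
t 8.725 unit pos [-0.2029 -0.0758  0.2337] F [-0.25 -0.36  0.69] open 0.003 q [-0.146  0.4    0.025  2.265 -0.021  0.474 -1.816]
axes x [ 0.003  0.001 -1.   ] y [-0.14  -0.99  -0.001] z [-0.99   0.14  -0.003] rolls [-3.141e+00  1.000e-03]
shift tool [-0.0054 -0.1426 -0.2615] world [0.2789 0.1046 0.0063]
```

View pics/side_b.png

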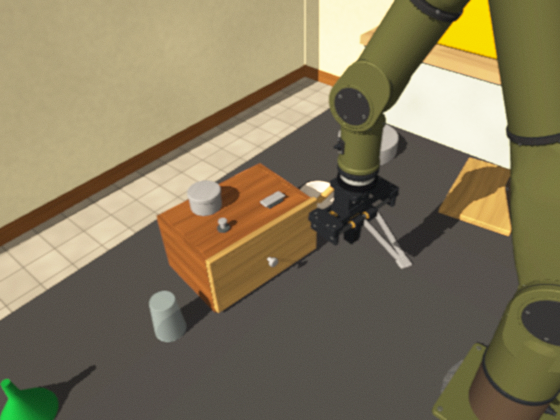

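In both views the latch has dropped 12 mm, from 0.201 to 0.189, while the pin is still up and the bin still shut. Now the pin.

>>> arm_command([
  [0, -0.006, 0, 0, 0],
  [0, 0, -0.03, -0.05, 0],
  [0, 0, -0.03, -0.05, 0],
  [0, 0, -0.03, -0.05, 0],
  [0, 0, -0.03, -0.05, 0],
  [0, 0, -0.022, -0.05, 0],
  [0, 0, 0, -0.011, 0],
  [0, 0, 0, 0, 0],
  [0, 0, 0, 0, 0],
])

```text
clock: 9.85
tool_pos: [0.6569, 0.1057, 0.2395]
eef_rot: [-0.705, 0.05, 0.706, 0.05]
contact_force: [-0.0, -0.7, 0.0]
opening: 0.01
```

```bash
python3 -c "
from h import *
to(.0585,.067,.187)"
```

```text
t 9.85 unit pos [0.0552 0.0644 0.2395] F [-0.04 -0.65  0.03] open 0.01 q [-0.254  0.743  0.05   1.437 -0.041  0.964 -1.908]
axes x [-0.001 -0.001 -1.   ] y [-0.142 -0.99   0.001] z [-0.99   0.142  0.001] rolls [ 3.141e+00 -1.000e-03]
shift tool [ 0.0525 -0.0026 -0.0033] world [ 0.0036  0.0021 -0.0525]
```

>>> arm_command([
  [0, 0, -0.003, -0.004, 0],
  [0, 0.02, 0, 0, 0],
  [0, 0.016, 0, 0, 0],
  [0, 0.004, 0, 0, 0],
  [0, 0.004, 0, 0, 0],
  [0, 0.004, 0, 0, 0],
  [0, 0.004, 0, 0, 0],
  [0, 0.002, 0, 0, 0],
  [0, 0, 0, 0, 0],
])

```text
clock: 10.98
tool_pos: [0.6622, 0.109, 0.1893]
eef_rot: [0.706, -0.05, -0.705, -0.05]
contact_force: [-10.8, -0.7, 24.0]
opening: 0.003
```

>>> arm_command([
  [0, 0.002, 0, 0, 0],
  [0, 0, 0, 0, 0],
])

```text
clock: 11.22
tool_pos: [0.6623, 0.109, 0.1892]
eef_rot: [0.706, -0.05, -0.705, -0.05]
contact_force: [-14.6, -1.9, 35.1]
opening: 0.006
```

>>> arm_command([
  [0, -0.01, 0, 0, 0],
  [0, -0.04, 0, 0, 0],
  [0, 0, 0.02, 0.05, 0],
  [0, 0, 0.04, 0.06, 0],
  [0, 0, 0.05, 0.06, 0],
  [0, 0, 0.05, 0.06, 0],
  [0, 0, 0.05, 0.03, 0],
  [0, 0, 0, 0, 0],
  [0, 0, 0, 0, 0],
])

```text
clock: 12.35
tool_pos: [0.4122, -0.0416, 0.2336]
eef_rot: [0.706, -0.05, -0.704, -0.05]
contact_force: [-0.6, 1.6, 0.5]
opening: 0.01
```

```bash
python3 chk.py c
```

```text
top face z 0.12 -0.0167 220
top face z 0.135 -0.0166 235
top face z 0.15 -0.0166 243
top face z 0.165 -0.0166 266
top lip [[-0.0167 -0.1439  0.1811]
 [-0.0101 -0.0011  0.1848]
 [-0.0023  0.1436  0.1879]] 1266
top latch [ 0.0552 -0.0768  0.1889] 54
top pin [0.0588 0.0668 0.1885] 53
top dabba [0.1542 0.0498 0.2251]
side face z 0.12 -0.0157 462
side face z 0.135 -0.0158 472
side face z 0.15 -0.0157 473
side face z 0.165 -0.0159 486
side lip [[-0.0176 -0.1322  0.1805]
 [-0.0121  0.0194  0.1854]
 [-0.0017  0.1451  0.1888]] 713
side latch [ 0.0551 -0.075   0.1901] 21
side pin [0.0577 0.0691 0.1898] 33
side dabba [0.1516 0.0533 0.2262]
t 12.45 unit pos [-0.1662 -0.1151  0.2334] F [-0.28 -0.54  0.07] open 0.006 q [-0.023  0.436  0.016  2.18  -0.014  0.524 -1.707]
axes x [ 0.002  0.    -1.   ] y [-0.139 -0.99  -0.001] z [-0.99   0.139 -0.002] rolls [-3.139e+00  2.000e-03]
shift tool [-0.0061 -0.0379 -0.2212] world [0.2243 0.0068 0.0066]
```

View pics/side_c.png

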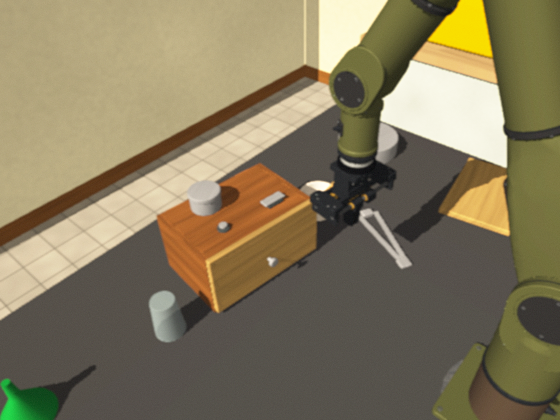

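View pics/top_c.png

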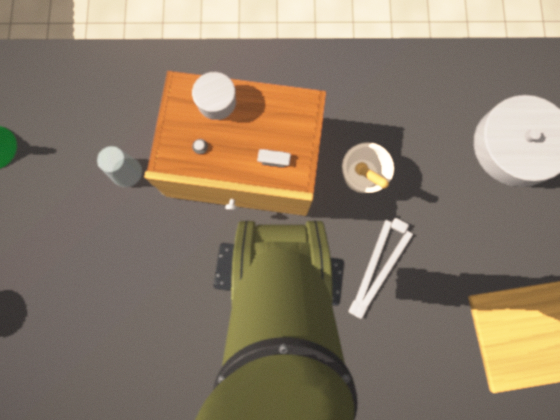

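The bin is shut, and the latch (274,157) and pin (200,146) are both down at about 0.189. The dabba, tumbler, mortar and tongs are where they were, and the arm is clear, so I'm handing in.

```bash
python3 -c "
from plant import r
print(r.finish_job())"
```

```text
the job is handed in; nothing more can be done
None
```

I did the three steps in the order asked, with closed fingers: I pushed the bin shut, pressed the bar latch down, then pressed the pin down. I handed the job in at about 12.5 s with the arm clear of everything.

- **Bin:** in the last pictures its outer face stands upright about 16 mm in front of the unit, with the top edge at about 185 mm, which is shut.
- **Latch and pin:** in the top view both tops dropped from about 201 mm to 189 mm, the full 12 mm. The side view read 190 mm for both, within its calibration error. Each press ended against a hard stop, with the last upward force readings at about 35–38 N.
- **Bystanders:** the dabba measured the same before and after, within 1 mm. The tumbler, mortar and tongs look unmoved in the pictures; I did not measure them.

No check failed. Finishing reported no verdict.

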